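# Pick the sound plate-lift spring on the load tester

## Task

Three look-alike lift springs stand on the spring tester: one is sound, one is tired, one is far too stiff. Press them down one at a time until the top of the cap is level with the top edge of the gauge bar and feel the load (the sound one gives about 12 N there, the tired one about half of that, and the stiff one would pass 20 N before it gets there), never loading the tester with more than 20 N; hold the sound one at the bar for a full second. Then lift that spring off, set it upright and fully home over the guide pin of the dispenser base, and leave the other two standing on the tester and the tumblers and bowl undisturbed.

Things in the scene. Friction and masses are not known exactly. Their poses are not given: they have to be found in the camera images.
- tester: fixed spring tester, grey base 150 x 290 mm; no display, the load is what the robot feels. Origin under the base's centre, own y along the row of springs, own x away from the gauge bar. Steel load plate, top 30 mm above the table, with spigots (21 mm across, 14 mm high, tapered) at own x +15, own y -90, 0, +90 mm; a spring stands over each
- mark (a point): middle of the top edge of the straight aluminium gauge bar (286 mm long, 6 mm thick, 8 mm high) at own x -60 mm of the tester, on two 10 mm posts at own y -135 and +135 mm reaching 84 mm above the table. Its height is the marked height, 14 to 18 mm below the top of an unpressed spring, set anew each time
- spring_a_mid (a point): one of three look-alike springs (which is sound, tired or stiff must be felt): steel coil 36 mm across, 60 mm tall, 120 g, open bore 25 mm wide from below. This point is on the axis, 30 mm above the foot; own z points up the spring. It can be gripped round the coils here
- spring_b_mid (a point): the second spring, same look, size and point as the first
- spring_c_mid (a point): the third spring, same look, size and point as the first
- spring_a_top (a point): centre of the upper face of the first spring's flat steel cap (36 mm across, 6 mm thick). The cap goes straight down with a push, up to 24 mm, and springs back; the force grows evenly with travel from a slight preload of 0.4 N
- spring_b_top (a point): centre of the upper face of the cap of the second spring
- spring_c_top (a point): centre of the upper face of the cap of the third spring
- pin_foot (a point): dispenser base: fixed round steel disc 110 mm across, 12 mm thick, with an upright guide pin in its middle, 21 mm across, 30 mm high, tapered top. This point is the foot of the pin on the disc's upper face, where the foot of a spring rests when fully home (its mid point is then 30 mm above)
- tumbler1: bystander: open steel tumbler 68 mm across, 100 mm tall; origin under its centre
- tumbler2: bystander: a like steel tumbler; origin under its centre
- katori: bystander: small steel bowl 90 mm across, 40 mm tall; origin under its centre

How it is judged (in metres and radians):
On the way:
1. a spring on the tester is held with its cap top level with the gauge bar's top edge (within 2.5 mm) while it loads the tester with 9.6 to 18 N, as only the sound one does (((z of spring_a_top in the frame of mark between -0.0025 and 0.0025 m and contact force between spring_a and tester between 9.6 and 18 N and angle between spring_a_mid's own z axis and vertical below 0.08 rad) or (z of spring_b_top in the frame of mark between -0.0025 and 0.0025 m and contact force between spring_b and tester between 9.6 and 18 N and angle between spring_b_mid's own z axis and vertical below 0.08 rad) or (z of spring_c_top in the frame of mark between -0.0025 and 0.0025 m and contact force between spring_c and tester between 9.6 and 18 N and angle between spring_c_mid's own z axis and vertical below 0.08 rad))), for 0.5 s.
At the end, for the whole second after the job is handed in: the sound spring (the judge tells it by 0.1 mm of free height) stands upright (4 degrees), unpressed, fully home over the guide pin (within 3 mm in height, 4 mm sideways); the other two stand upright on their own spigots, within 6 mm of where they began (angle between each of spring_a_mid, spring_b_mid, spring_c_mid's own z axis and vertical below 0.07 rad and ((z of spring_a_top in the frame of spring_a_mid between 0.02995 and 0.03005 m and horizontal distance between spring_a_mid and pin_foot below 0.004 m and z of spring_a_mid in the frame of pin_foot between 0.027 and 0.033 m and distance of each of spring_b_mid, spring_c_mid from where it was at the start of the episode below 0.006 m) or (z of spring_b_top in the frame of spring_b_mid between 0.02995 and 0.03005 m and horizontal distance between spring_b_mid and pin_foot below 0.004 m and z of spring_b_mid in the frame of pin_foot between 0.027 and 0.033 m and distance of each of spring_a_mid, spring_c_mid from where it was at the start of the episode below 0.006 m) or (z of spring_c_top in the frame of spring_c_mid between 0.02995 and 0.03005 m and horizontal distance between spring_c_mid and pin_foot below 0.004 m and z of spring_c_mid in the frame of pin_foot between 0.027 and 0.033 m and distance of each of spring_a_mid, spring_b_mid from where it was at the start of the episode below 0.006 m))); the robot touches nothing.
It fails at once if the tester is loaded with clearly more than 20 N (over 21 N) through any spring (contact force between any of spring_a, spring_b, spring_c and tester above 21 N).
It fails at once if a tumbler or the bowl is pushed more than 30 mm or knocked over (distance of any of tumbler1, tumbler2, katori from where it was at the start of the episode above 0.03 m or angle between any of tumbler1, tumbler2, katori's own z axis and vertical above 0.5 rad).
It also fails if it takes over 58 s, if anything falls off the work surface, if the arm or the gripper's body presses on something with over 40 N, if the wrist force passes 120 N, or if a joint passes its speed limit or range.

## Robot

A 6-joint arm with a two-finger parallel gripper is mounted at the origin on the work surface. World frame = base frame: x ahead of the robot, y to its left, z up, the work surface at z = 0. Lengths are in m, angles in degrees, forces in N, time in s.
With the tool pointing down it reaches from about 0.25 to 0.725 m from the base axis. Payload 9.7 kg.
Tool frame: the origin (TCP) lies midway between the tips of the shut fingers; the grasp point (between the pads) lies 19 mm behind it; z points along the fingers, y is the line along which they close (so a half turn about z gives the same grasp; the last joint's range is limited). The gripper opens to 85 mm and grips with 20 to 120 N. Pads are 22 mm wide; open, the fingers measure 114 mm over their backs; the gripper's body (76 mm by 85 mm) begins 54 mm behind the grasp point. The pads swing forward as they close: fully open they stand 13 mm farther back than shut.
Start: joints at [71.677, 4.979, 10.078, 95.1, 0, 90], TCP at [0.173, 0.522, 0.231] pointing down, gripper open.
Joint ranges: [-179.16, 179.16], [-48.56, 103.87], [-65.8, 70.77], [-126.05, 130.52], [-82.76, 87.17], [-180, 180]. Speed limits (degrees/s): [127.2, 127.2, 147.25, 180, 180, 180].

## Interface

Orientations are given as [roll, pitch, yaw] about the fixed x, y, z axes, in that order (R = Rz(yaw) Ry(pitch) Rx(roll)).
In Python, from workcell import bot gives the robot as it stands.
- The arm moves only by the shell command python3 -m crank 'ROWS' [FORCE]. ROWS is JSON, a list of rows, each an object with "gripper": the finger opening in mm, from 0 to 85.4; "travel": the shift along the tool's x, y, z in mm, a list of three; "twist": the turn, a rotation vector about the tool's x, y, z in rad, a list of three. In form: [{"gripper": gripper, "travel": [tx, ty, tz], "twist": [rx, ry, rz]}, ...]. A call has 1 to 12 rows; each row shifts and turns the commanded pose from where the row before left it, along the tool's axes as they then stand; what a row does not reach is not made up. A row lasts 1/8 s, in which the tool goes at most 62.5 mm and 10.7 degrees, less where a joint would pass 70% of its speed; a pose out of reach is approached as far as the arm can. A call is refused whole if a number of a shift passes 62.5 or a number of a turn 0.188, either way. A call with a gripper value outside its range is refused whole. The fingers move at their own pace and stop on an object; FORCE is the grip in N (left out, the last holds). Time passes only in rows, so rows that do not move let the fingers close. It gives the time, the measured TCP pose, the force, the opening and the grip force at its end, in the units of the state.
- bot.get_obs(): the state, without advancing time (a new reading comes with each control period).
- bot.camera(name): name is "side" or "top" or "wrist"; returns the picture (480x640x3 uint8, red, green, blue); there is no depth.
- bot.calibration(name): a dict with "vfov" (degrees; the focal length in pixels is half the picture's height over the tangent of half this angle, whatever the lens; pixels are square), "cx", "cy" (the principal point, pixels), "camera_from_world" (4x4, takes a point from world to camera coordinates). Camera axes: x right, y down, z forward; pixel columns grow to the right and rows downward; lengths in m; the calibration is good to about 2 mm. A picture is of the moment at which its call begins: read the wrist's pose just before it. calibration takes no time and is no camera call; for the wrist camera it gives the pose at the moment of the call.
- bot.job_done(): hands the job in; it is judged then, once.
The state is a dict: "time": time; "q": joint angles; "qd": joint speeds; "joint_efforts": joint torques, N m; "ee_pos": TCP position; "tcp_rot": TCP orientation; "wrist_force": force on the tool from outside, world axes, zero at the start; "torque": the same for the moment, N m; "opening": finger opening in m; "grasp_force": force on a finger pad.
Only numpy, scipy, OpenCV 4.12 (cv2) and the standard library are available. Lean on these libraries where they do the work, as an engineer would, in place of code of your own. Each camera call takes 0.05 s, during which the arm holds its last target. There are 200 camera calls.

## Working session

There is one attempt and no reset: what is moved stays moved. The work goes in short steps, Python scripts to look and compute and a shell command to move; the robot and the scene stay as the last step left them, time stands still between calls to the robot, and variables do not carry over. Pictures are saved under pics/ and viewed, at most 10 in all, crops included, and the job is handed in when it is done.

```bash
mkdir -p pics; ls; python3 - <<'E'
from workcell import bot
import cv2
o=bot.get_obs();print({k:(v if not hasattr(v,'tolist') else v.tolist()) for k,v in o.items()})
for n in("top","side"):
    cv2.imwrite(f"pics/{n}0.png",bot.camera(n)[:,:,::-1]);c=bot.calibration(n);print(n,c)
E
```

```text
pics
{'time': 0.0, 'q': [71.67629916332318, 5.012326618573897, 10.034825848968254, 95.09863288896604, 0.002293351752516497, 90.00019593075938], 'qd': [-0.0750869080435644, -0.012418334470713359, 0.07625912051552644, 0.07963912139737093, -0.0057919302459270875, 0.046441383598097255], 'joint_efforts': [0.0005795996548840776, -52.03884959220886, 46.4799964427948, 0.01645573298446834, -3.249591827625409e-05, 1.1249840099480934e-05], 'ee_pos': [0.17283225192438298, 0.5219084935417094, 0.23057462128241463], 'tcp_rot': [-179.92386633352535, -0.0022930893784547466, 161.67610018537067], 'wrist_force': [0.8678818017317975, 0.31603330826449877, 0.020503127545944105], 'torque': [0.003468180474017422, -0.0021535684847752527, 0.015597793428949498], 'grasp_force': 0.0, 'opening': 0.08565799427614419}
top {'vfov': 53.45887651061757, 'cx': 316.39469106302295, 'cy': 241.0420765297373, 'camera_from_world': array([[-0.00505646, -0.99998187, -0.00326948, -0.09676477],
       [-0.99520868,  0.00535152, -0.09762703,  0.63304818],
       [ 0.09764276,  0.00276017, -0.9952177 ,  0.93029096],
       [ 0.        ,  0.        ,  0.        ,  1.        ]])}
side {'vfov': 55.62898650560015, 'cx': 324.47671634474875, 'cy': 229.08159068944641, 'camera_from_world': array([[-0.78558664, -0.61853387,  0.01641575,  0.43180897],
       [-0.43880493,  0.53821974, -0.71956219,  0.36979414],
       [ 0.43623831, -0.57248176, -0.69423395,  0.5708869 ],
       [ 0.        ,  0.        ,  0.        ,  1.        ]])}
```

View pics/top0.png

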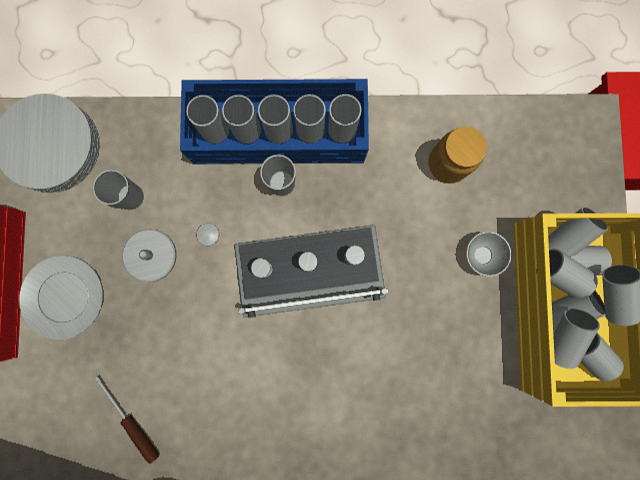

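View pics/side0.png

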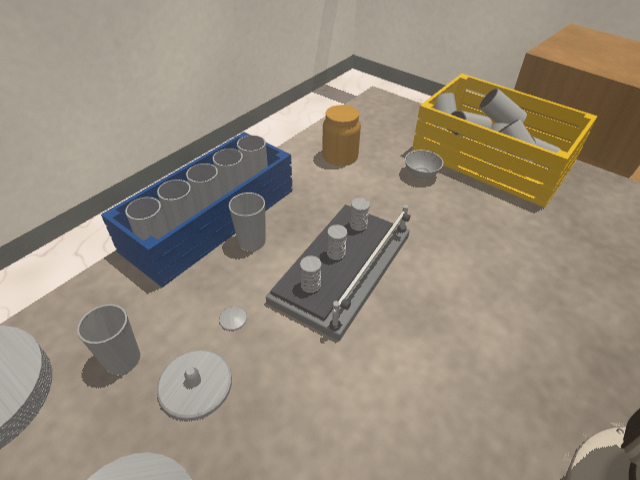

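Top view: caps at about (261,267), (308,261) and (355,255). The pin disc is at (149,255), the bar runs from (241,310) to (385,292), the tumblers are at (112,188) and (278,174), and the bowl is at (489,253). The side view shows caps at (311,262), (337,231) and (360,203), with the pin top near (191,371).

```bash
cat >h.py <<'E'
import numpy as np,cv2
from workcell import bot
def ray(n,u,v,c=None):
    c=c or bot.calibration(n);M=np.array(c["camera_from_world"]);f=240/np.tan(np.radians(c["vfov"]/2))
    d=M[:3,:3].T@np.array([(u-c["cx"])/f,(v-c["cy"])/f,1]);return -M[:3,:3].T@M[:3,3],d
def atz(n,u,v,z,c=None):
    o,d=ray(n,u,v,c);return o+d*(z-o[2])/d[2]
def proj(n,p,c=None):
    c=c or bot.calibration(n);M=np.array(c["camera_from_world"]);f=240/np.tan(np.radians(c["vfov"]/2))
    q=M[:3,:3]@p+M[:3,3];return np.array([c["cx"]+f*q[0]/q[2],c["cy"]+f*q[1]/q[2]])
def tri(a,b):
    (o1,d1),(o2,d2)=a,b;d1=d1/np.linalg.norm(d1);d2=d2/np.linalg.norm(d2)
    s=np.linalg.lstsq(np.c_[d1,-d2],o2-o1,rcond=None)[0];p,q=o1+s[0]*d1,o2+s[1]*d2
    return (p+q)/2,np.linalg.norm(p-q)
E
python3 - <<'E'
from h import *
np.set_printoptions(precision=4,suppress=True)
for t,s in(((261,267),(311,262)),((308,261),(337,231)),((355,255),(360,203))):
    print(atz("top",*t,.09),atz("side",*s,.09),*tri(ray("top",*t),ray("side",*s)))
print("pin top",atz("top",146,254.5,.042),atz("side",191,371,.042))
print("disc",atz("top",149,255.5,.012))
print("bar",atz("top",241,310,.075),atz("top",385,292,.075), "tumb",atz("top",278,174,.1),atz("top",112,188,.1),"kat",atz("top",489,254,.04))
a=cv2.imread("pics/top0.png");b=cv2.imread("pics/side0.png")
A=cv2.resize(a[215:325,110:400],None,fx=2.7,fy=2.7,interpolation=2)
B=cv2.resize(b[190:420,140:420],None,fx=2.6,fy=2.6,interpolation=2)
cv2.imwrite("pics/A.png",A);cv2.imwrite("pics/B.png",B)
E
```

```text
[0.5782 0.0043 0.09  ] [0.5763 0.0049 0.09  ] [0.5777 0.0041 0.0885] 0.0012965639322656192
[ 0.589  -0.0842  0.09  ] [ 0.5873 -0.0815  0.09  ] [ 0.5892 -0.0842  0.0869] 3.732640018978458e-05
[ 0.5999 -0.1729  0.09  ] [ 0.5995 -0.1704  0.09  ] [ 0.6004 -0.1728  0.0878] 0.0009293130965787451
pin top [0.6064 0.2391 0.042 ] [0.6043 0.2467 0.042 ]
disc [0.6064 0.2437 0.012 ]
bar [0.4975 0.0435 0.075 ] [ 0.5301 -0.2302  0.075 ] tumb [ 0.754  -0.0281  0.1   ] [0.7288 0.2864 0.1   ] kat [ 0.6039 -0.4434  0.04  ]
```

View pics/A.png

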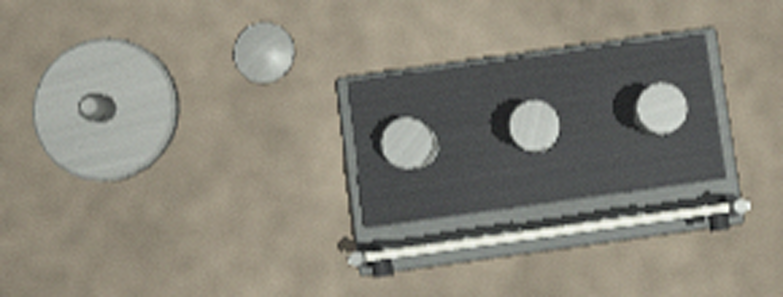

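View pics/B.png

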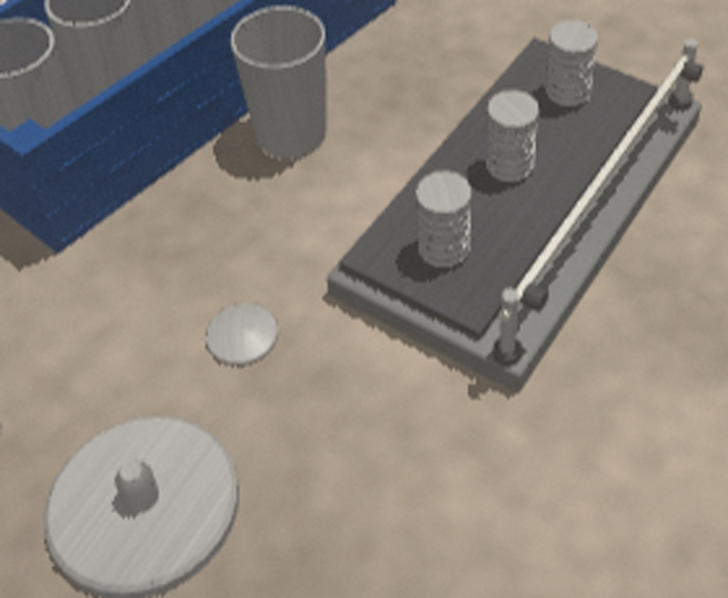

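Triangulated cap heights of 87–88.5 mm agree with the expected 90 mm. Next I'll turn the tool so it closes across the row (yaw ≈ 97°), then move over the pin for a close look.

```bash
python3 -m crank '[{"gripper":40,"travel":[0,0,0],"twist":[0,0,0.161]},{"gripper":40,"travel":[0,0,0],"twist":[0,0,0.161]},{"gripper":40,"travel":[0,0,0],"twist":[0,0,0.161]},{"gripper":40,"travel":[0,0,0],"twist":[0,0,0.161]},{"gripper":40,"travel":[0,0,0],"twist":[0,0,0.161]},{"gripper":40,"travel":[0,0,0],"twist":[0,0,0.161]},{"gripper":40,"travel":[0,0,0],"twist":[0,0,0.163]},{"gripper":40,"travel":[0,0,0],"twist":[0,0,0]}]'
python3 -m crank '[{"gripper":40,"travel":[-27,33,-2],"twist":[0,0,0]},{"gripper":40,"travel":[-27,33,-2],"twist":[0,0,0]},{"gripper":40,"travel":[-27,33,-2],"twist":[0,0,0]},{"gripper":40,"travel":[-27,33,-2],"twist":[0,0,0]},{"gripper":40,"travel":[-27,33,-2],"twist":[0,0,0]},{"gripper":40,"travel":[-27,33,-2],"twist":[0,0,0]},{"gripper":40,"travel":[-27,33,-2],"twist":[0,0,0]},{"gripper":40,"travel":[-27,33,-2],"twist":[0,0,0]},{"gripper":40,"travel":[-27,33,-2],"twist":[0,0,0]},{"gripper":40,"travel":[-27,33,-2],"twist":[0,0,0]},{"gripper":40,"travel":[-27,33,-2],"twist":[0,0,0]},{"gripper":40,"travel":[0,0,0],"twist":[0,0,0]}]'
python3 - <<'E'
from h import *
c=bot.calibration("wrist");im=bot.camera("wrist");cv2.imwrite("pics/w1.png",im[:,:,::-1])
import pickle;pickle.dump(c,open("w1.pkl","wb"))
for p in((.606,.2437,.012),(.606,.2437,.042),(.578,.004,.09)):print(proj("wrist",np.array(p),c))
M=c["camera_from_world"];print(-M[:3,:3].T@M[:3,3],M[2,:3])
E
```

```text
time: 1.1
ee_pos: [0.1729, 0.522, 0.2309]
tcp_rot: [-180.0, 0.0, 97.1]
wrist_force: [-0.8, -0.3, -0.1]
opening: 0.0398
grasp_force: 0.0
time: 2.6
ee_pos: [0.5712, 0.2697, 0.2521]
tcp_rot: [-179.9, 0.0, 97.0]
wrist_force: [-0.2, -1.0, 0.0]
opening: 0.0397
grasp_force: 0.0
[353.05467729 228.50874279]
[355.49563556 237.10654327]
[295.3335083  478.30146407]
[0.56181059 0.34457854 0.39496265] [ 0.0346279  -0.29534659 -0.95476243]
```

View pics/w1.png

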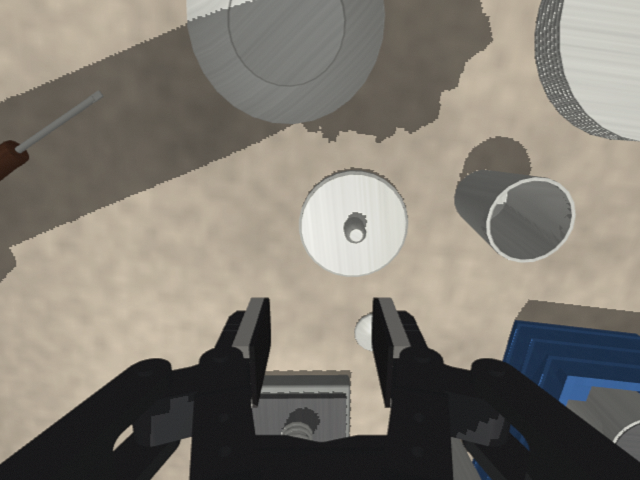

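The wrist view shows the disc's upper face spanning columns 302–407 and rows 172–276. The pin tip is at about (356,236), matching the predicted (355.5,237.1). I'll refine with contour fits.

```bash
python3 - <<'E'
from h import *
import pickle
np.set_printoptions(precision=4,suppress=True)
c=pickle.load(open("w1.pkl","rb"))
w=cv2.cvtColor(cv2.imread("pics/w1.png"),6);t=cv2.cvtColor(cv2.imread("pics/top0.png"),6)
ts=bot.calibration("top")
def fit(g,u,v,r,thr,z,n,c):
    m=np.zeros_like(g);cv2.circle(m,(u,v),r,255,-1)
    k,_=cv2.findContours(((g>thr)&(m>0)).astype(np.uint8),0,1);k=max(k,key=cv2.contourArea)
    P=np.array([atz(n,x+0.0,y+0.0,z,c)[:2] for x,y in k[:,0]])
    A=np.c_[2*P,np.ones(len(P))];s=np.linalg.lstsq(A,(P**2).sum(1),rcond=None)[0]
    R=np.sqrt(s[2]+s[:2]@s[:2]);print(n,thr,s[:2],R,np.std(np.linalg.norm(P-s[:2],axis=1)))
for th in(185,200,215):fit(w,354,224,60,th,.012,"wrist",c)
for th in(150,165):fit(t,149,255,32,th,.012,"top",ts)
for u,v in((261,267),(308,261),(355,255)):
    for th in(140,165):fit(t,u,v,14,th,.09,"top",ts)
print(atz("wrist",356,235.5,.042,c))
for p in((.606,.2437,.012),):print(proj("top",np.array(p)),proj("side",np.array(p)))
E
```

```text
wrist 185 [0.6056 0.2454] 0.05176399306655233 0.0003150846544040133
wrist 200 [0.6056 0.2456] 0.051326811268752416 0.0003120940006638258
wrist 215 [0.5992 0.2437] 0.04714439182399016 0.0046074418689198765
top 150 [0.6074 0.2452] 0.05161454343209045 0.0007361941488596787
top 165 [0.6092 0.2434] 0.04229516255500808 0.012326133933295628
top 140 [0.5766 0.0048] 0.017078271718190444 0.0013181002392232495
top 165 [0.5772 0.0055] 0.016086479567544203 0.000604481210893552
top 140 [ 0.5888 -0.0835] 0.016892413927993476 0.0005744741713710799
top 165 [ 0.5885 -0.0834] 0.016206662222881772 0.0004849651793519406
top 140 [ 0.6006 -0.1725] 0.016844348926242307 0.0005996633625469892
top 165 [ 0.6005 -0.1724] 0.01622659440773159 0.0004974231455747151
[0.6062 0.2453 0.042 ]
[149.0099 255.6992] [195.561  378.9177]
```

Pin at ≈(0.606, 0.2453). Caps at ≈(0.577,0.005), (0.5887,-0.0835) and (0.6005,-0.1725), spaced about 89.5 mm against the expected 90. I'll close the fingers and move above spring A.

```bash
python3 -m crank '[{"gripper":0,"travel":[-44,-4.4,15],"twist":[0,0,0]},{"gripper":0,"travel":[-44,-4.4,15],"twist":[0,0,0]},{"gripper":0,"travel":[-44,-4.4,15],"twist":[0,0,0]},{"gripper":0,"travel":[-44,-4.4,15],"twist":[0,0,0]},{"gripper":0,"travel":[-44,-4.4,15],"twist":[0,0,0]},{"gripper":0,"travel":[-44,-4.4,15],"twist":[0,0,0]},{"gripper":0,"travel":[0,0,25],"twist":[0,0,0]},{"gripper":0,"travel":[0,0,25],"twist":[0,0,0]},{"gripper":0,"travel":[0,0,0],"twist":[0,0,0]},{"gripper":0,"travel":[0,0,0],"twist":[0,0,0]}]'
python3 - <<'E'
from h import *
import cv2
o=bot.get_obs();print(o['ee_pos'],o['wrist_force'],o['time'])
E
```

```text
time: 3.9
ee_pos: [0.5754, 0.0069, 0.1145]
tcp_rot: [179.9, 0.0, 97.1]
wrist_force: [-0.1, -0.3, -0.8]
opening: 0.0001
grasp_force: 0.0
[0.57535719 0.00694001 0.11448097] [-0.08362298 -0.2646758  -0.750395  ] 3.9
```

```bash
python3 -m crank '[{"gripper":0,"travel":[-1.9,1.4,12],"twist":[0,0,0]},{"gripper":0,"travel":[0,0,10],"twist":[0,0,0]},{"gripper":0,"travel":[0,0,0],"twist":[0,0,0]},{"gripper":0,"travel":[0,0,0],"twist":[0,0,0]}]'; python3 -m crank '[{"gripper":0,"travel":[0,0,4],"twist":[0,0,0]},{"gripper":0,"travel":[0,0,3],"twist":[0,0,0]},{"gripper":0,"travel":[0,0,0],"twist":[0,0,0]},{"gripper":0,"travel":[0,0,0],"twist":[0,0,0]}]'
```

```text
time: 4.4
ee_pos: [0.5769, 0.0045, 0.0913]
tcp_rot: [-180.0, -0.0, 97.0]
wrist_force: [0.1, 0.1, 0.2]
opening: -0.0001
grasp_force: 0.0
time: 4.9
ee_pos: [0.5772, 0.0045, 0.0847]
tcp_rot: [179.9, 0.0, 97.0]
wrist_force: [1.2, -0.4, 4.3]
opening: -0.0
grasp_force: 2.0
```

```bash
python3 -m crank '[{"gripper":0,"travel":[0,0,3],"twist":[0,0,0]},{"gripper":0,"travel":[0,0,2],"twist":[0,0,0]},{"gripper":0,"travel":[0,0,0],"twist":[0,0,0]},{"gripper":0,"travel":[0,0,0],"twist":[0,0,0]}]'
python3 - <<'E'
from h import *
ca=[np.array(p) for p in((.577,.0052),(.5887,-.0835),(.6005,-.1725))]
o=bot.get_obs();print(o['ee_pos'],o['wrist_force'])
g=cv2.cvtColor(bot.camera("side"),7).astype(float)
cv2.imwrite("pics/s2.png",g)
g0=cv2.cvtColor(cv2.imread("pics/side0.png"),6)
# side-only tester pose from caps fitted at z=.09
Q=[]
for u,v in((311,262),(337,231),(360,203)):
    m=np.zeros_like(g0);cv2.circle(m,(u,v),12,255,-1)
    for th in(150,):
        k=(g0>th)&(m>0);n,l,s,ce=cv2.connectedComponentsWithStats(k.astype(np.uint8));i=1+np.argmax(s[1:,4]);Q.append(atz("side",*ce[i],.09)[:2]);print(ce[i],s[i,4],Q[-1])
Q=np.array(Q);yv=Q[0]-Q[2];L=np.linalg.norm(yv);yv/=L;xv=np.array([yv[1],-yv[0]]);print("span",L,np.degrees(np.arctan2(*yv[::-1])))
mid=Q.mean(0)
for h in(.070,.072,.074,.076,.078):
    row=[]
    for ox in np.arange(-84,-66+.1,1):   # rel. springs; bar centre -75
        vals=[]
        for oy in np.linspace(-.08,.08,60):
            p=np.r_[mid+xv*ox*1e-3+yv*oy,h];q=proj("side",p)
            vals.append(cv2.getRectSubPix(g0.astype(np.float32),(1,1),tuple(map(float,q)))[0,0])
        row.append(int(np.median(vals)))
    print(h,row)
E
```

```text
time: 5.4
ee_pos: [0.5772, 0.0045, 0.08]
tcp_rot: [179.9, 0.0, 97.0]
wrist_force: [-1.0, 0.2, 7.9]
opening: 0.0002
grasp_force: 3.8
[0.57724096 0.00450504 0.07997259] [-1.03197726  0.16936461  7.89912224]
[310.15139442 263.31474104] 251 [0.57550455 0.00800068]
[336.93434343 231.27272727] 198 [ 0.58699409 -0.08091939]
[360.446875 200.4375  ] 320 [ 0.60314703 -0.17712692]
span 0.18717995352857691 98.49242252751705
0.07 [80, 84, 97, 115, 125, 127, 139, 174, 202, 214, 215, 205, 174, 122, 87, 86, 89, 91, 91]
0.072 [80, 91, 111, 123, 126, 130, 159, 193, 212, 215, 213, 188, 137, 95, 87, 88, 90, 91, 92][ WARN:0@0.838] global loadsave.cpp:1063 imwrite_ Unsupported depth image for selected encoder is fallbacked to CV_8U.
Traceback (most recent call last):
  File "h.py", line 9, in proj
    c=c or bot.calibration(n);M=np.array(c["camera_from_world"]);f=240/np.tan(np.radians(c["vfov"]/2))
           ~~~~~~~~~~~~~~~^^^
ValueError: time passes only in moves, steps and waits
```

A reads 4.3 N at about 5.3 mm and 7.9 N at 10 mm, so k ≈ 0.75 N/mm, which marks the sound one. To get the exact bar height, I'll touch the bar lightly with the fingertips.

```bash
python3 -m crank '[{"gripper":0,"travel":[0,0,-20],"twist":[0,0,0]},{"gripper":0,"travel":[0,-37.5,0],"twist":[0,0,0]},{"gripper":0,"travel":[0,-37.5,0],"twist":[0,0,0]},{"gripper":0,"travel":[0,0,12],"twist":[0,0,0]},{"gripper":0,"travel":[0,0,9],"twist":[0,0,0]},{"gripper":0,"travel":[0,0,0],"twist":[0,0,0]},{"gripper":0,"travel":[0,0,0],"twist":[0,0,0]}]'; python3 -m crank '[{"gripper":0,"travel":[0,0,1],"twist":[0,0,0]},{"gripper":0,"travel":[0,0,0],"twist":[0,0,0]}]' | sed -n 2,4p;  python3 -m crank '[{"gripper":0,"travel":[0,0,1],"twist":[0,0,0]},{"gripper":0,"travel":[0,0,0],"twist":[0,0,0]}]' | sed -n 2,4p
```

```text
time: 6.32
ee_pos: [0.5028, -0.0045, 0.0781]
tcp_rot: [-180.0, -0.0, 97.0]
wrist_force: [0.6, -1.1, 1.0]
opening: -0.0003
grasp_force: 0.0
ee_pos: [0.5026, -0.0046, 0.0773]
tcp_rot: [180.0, 0.0, 97.0]
wrist_force: [0.3, -0.1, 0.6]
ee_pos: [0.5024, -0.0046, 0.0762]
tcp_rot: [-180.0, -0.0, 97.0]
wrist_force: [0.6, 0.2, 0.1]
```

```bash
python3 -m crank '[{"gripper":0,"travel":[0,0,1],"twist":[0,0,0]},{"gripper":0,"travel":[0,0,0],"twist":[0,0,0]}]' | sed -n '2p;4p'
```

```text
ee_pos: [0.5024, -0.0046, 0.0752]
wrist_force: [0.1, -0.2, -1.1]
```

```bash
python3 -m crank '[{"gripper":0,"travel":[0,0,0.7],"twist":[0,0,0]},{"gripper":0,"travel":[0,0,0],"twist":[0,0,0]}]' | sed -n '2p;4p'
```

```text
ee_pos: [0.5025, -0.0046, 0.075]
wrist_force: [-2.2, -1.0, 4.3]
```

The bar's top edge is at z ≈ 0.075, within the expected 72–76 mm. Now I'll go back to A, press to 0.075 and hold.

```bash
python3 -m crank '[{"gripper":0,"travel":[0,0,-22],"twist":[0,0,0]},{"gripper":0,"travel":[0,37.5,0],"twist":[0,0,0]},{"gripper":0,"travel":[0,37.5,0],"twist":[0,0,0]},{"gripper":0,"travel":[0,0,8],"twist":[0,0,0]},{"gripper":0,"travel":[0,0,4],"twist":[0,0,0]},{"gripper":0,"travel":[0,0,4],"twist":[0,0,0]},{"gripper":0,"travel":[0,0,3],"twist":[0,0,0]},{"gripper":0,"travel":[0,0,0],"twist":[0,0,0]},{"gripper":0,"travel":[0,0,0],"twist":[0,0,0]}]'
```

```text
time: 8.45
ee_pos: [0.5777, 0.0045, 0.0796]
tcp_rot: [179.7, 0.0, 97.0]
wrist_force: [3.3, 1.0, 8.6]
opening: -0.0001
grasp_force: 4.1
```

```bash
python3 -m crank '[{"gripper":0,"travel":[0,0,2.5],"twist":[0,0,0]},{"gripper":0,"travel":[0,0,2.2],"twist":[0,0,0]},{"gripper":0,"travel":[0,0,0],"twist":[0,0,0]},{"gripper":0,"travel":[0,0,0],"twist":[0,0,0]}]'; python3 -m crank '[{"gripper":0,"travel":[0,0,0],"twist":[0,0,0]},{"gripper":0,"travel":[0,0,0],"twist":[0,0,0]},{"gripper":0,"travel":[0,0,0],"twist":[0,0,0]},{"gripper":0,"travel":[0,0,0],"twist":[0,0,0]},{"gripper":0,"travel":[0,0,0],"twist":[0,0,0]},{"gripper":0,"travel":[0,0,0],"twist":[0,0,0]},{"gripper":0,"travel":[0,0,0],"twist":[0,0,0]},{"gripper":0,"travel":[0,0,0],"twist":[0,0,0]},{"gripper":0,"travel":[0,0,0],"twist":[0,0,0]},{"gripper":0,"travel":[0,0,0],"twist":[0,0,0]}]'
```

```text
time: 8.95
ee_pos: [0.5784, 0.0046, 0.0756]
tcp_rot: [179.6, 0.0, 97.0]
wrist_force: [4.4, 1.6, 11.2]
opening: 0.0
grasp_force: 5.5
time: 10.2
ee_pos: [0.5784, 0.0045, 0.0756]
tcp_rot: [179.6, 0.0, 97.0]
wrist_force: [4.8, 0.9, 11.4]
opening: -0.0006
grasp_force: 5.5
```

The hold is right in height and load, but there's a 4.8 N sideways drag. I'll lift and press again, cleanly.

```bash
python3 -m crank '[{"gripper":0,"travel":[0,0,-8],"twist":[0,0,0]},{"gripper":0,"travel":[0,0,-10],"twist":[0,0,0]},{"gripper":0,"travel":[0,0,0],"twist":[0,0,0]},{"gripper":0,"travel":[0,0,0],"twist":[0,0,0]},{"gripper":0,"travel":[0,0,0],"twist":[0,0,0]}]'
```

```text
time: 10.82
ee_pos: [0.5763, 0.0045, 0.0901]
tcp_rot: [-179.9, -0.0, 97.0]
wrist_force: [-0.4, 0.4, 0.0]
opening: 0.0001
grasp_force: 0.1
```

```bash
python3 -m crank '[{"gripper":0,"travel":[0,0,3],"twist":[0,0,0]},{"gripper":0,"travel":[0,0,3],"twist":[0,0,0]},{"gripper":0,"travel":[0,0,3],"twist":[0,0,0]},{"gripper":0,"travel":[0,0,0],"twist":[0,0,0]},{"gripper":0,"travel":[0,0,3],"twist":[0,0,0]},{"gripper":0,"travel":[0,0,3],"twist":[0,0,0]},{"gripper":0,"travel":[0,0,3],"twist":[0,0,0]},{"gripper":0,"travel":[0,0,0],"twist":[0,0,0]},{"gripper":0,"travel":[0,0,0],"twist":[0,0,0]}]'
```

```text
time: 11.95
ee_pos: [0.577, 0.0045, 0.0741]
tcp_rot: [179.9, 0.0, 97.0]
wrist_force: [-4.0, 0.0, 12.9]
opening: -0.0
grasp_force: 6.0
```

```bash
python3 -m crank '[{"gripper":0,"travel":[0,-0.5,-0.5],"twist":[0,0,0]},{"gripper":0,"travel":[0,0,0],"twist":[0,0,0]},{"gripper":0,"travel":[0,0,0],"twist":[0,0,0]}]'; python3 -m crank '[{"gripper":0,"travel":[0,0,0],"twist":[0,0,0]},{"gripper":0,"travel":[0,0,0],"twist":[0,0,0]},{"gripper":0,"travel":[0,0,0],"twist":[0,0,0]},{"gripper":0,"travel":[0,0,0],"twist":[0,0,0]},{"gripper":0,"travel":[0,0,0],"twist":[0,0,0]},{"gripper":0,"travel":[0,0,0],"twist":[0,0,0]},{"gripper":0,"travel":[0,0,0],"twist":[0,0,0]},{"gripper":0,"travel":[0,0,0],"twist":[0,0,0]}]'
```

```text
time: 12.32
ee_pos: [0.5768, 0.0045, 0.0747]
tcp_rot: [179.9, 0.0, 97.0]
wrist_force: [-2.9, -0.1, 11.6]
opening: 0.0002
grasp_force: 5.7
time: 13.32
ee_pos: [0.5768, 0.0045, 0.0747]
tcp_rot: [179.9, 0.0, 97.0]
wrist_force: [-3.7, -0.8, 10.9]
opening: -0.0
grasp_force: 5.7
```

```bash
python3 -m crank '[{"gripper":0,"travel":[0,-0.8,0],"twist":[0,0,0]},{"gripper":0,"travel":[0,-0.6,0],"twist":[0,0,0]},{"gripper":0,"travel":[0,0,0],"twist":[0,0,0]}]'; python3 -m crank '[{"gripper":0,"travel":[0,0,0],"twist":[0,0,0]},{"gripper":0,"travel":[0,0,0],"twist":[0,0,0]},{"gripper":0,"travel":[0,0,0],"twist":[0,0,0]},{"gripper":0,"travel":[0,0,0],"twist":[0,0,0]},{"gripper":0,"travel":[0,0,0],"twist":[0,0,0]},{"gripper":0,"travel":[0,0,0],"twist":[0,0,0]},{"gripper":0,"travel":[0,0,0],"twist":[0,0,0]},{"gripper":0,"travel":[0,0,0],"twist":[0,0,0]}]'
```

```text
time: 13.7
ee_pos: [0.5765, 0.0045, 0.0752]
tcp_rot: [179.8, 0.0, 97.0]
wrist_force: [0.7, 0.7, 11.0]
opening: -0.0
grasp_force: 5.6
time: 14.7
ee_pos: [0.5764, 0.0045, 0.0751]
tcp_rot: [179.8, 0.0, 97.0]
wrist_force: [0.0, 0.8, 10.5]
opening: -0.0001
grasp_force: 5.6
```

A was held for over 1 s at 0.0751 with about 11 N and no side load. For completeness I'll feel B and C lightly, at about 6 mm of press.

```bash
python3 -m crank '[{"gripper":0,"travel":[0,0,-13],"twist":[0,0,0]},{"gripper":0,"travel":[0,0,-12],"twist":[0,0,0]},{"gripper":0,"travel":[-45,0.8,0],"twist":[0,0,0]},{"gripper":0,"travel":[-44.5,0.8,0],"twist":[0,0,0]},{"gripper":0,"travel":[0,0,4],"twist":[0,0,0]},{"gripper":0,"travel":[0,0,4],"twist":[0,0,0]},{"gripper":0,"travel":[0,0,3],"twist":[0,0,0]},{"gripper":0,"travel":[0,0,3],"twist":[0,0,0]},{"gripper":0,"travel":[0,0,0],"twist":[0,0,0]},{"gripper":0,"travel":[0,0,0],"twist":[0,0,0]}]'
```

```text
time: 15.95
ee_pos: [0.5877, -0.0838, 0.0856]
tcp_rot: [179.9, 0.1, 97.0]
wrist_force: [-2.7, -2.1, 8.3]
opening: -0.0
grasp_force: 4.2
```

B: 8.3 N at 4.4 mm, so k ≈ 1.8 N/mm. That's the stiff one, and it would pass 20 N before reaching the bar. Now C.

```bash
python3 -m crank '[{"gripper":0,"travel":[0,0,-7],"twist":[0,0,0]},{"gripper":0,"travel":[0,0,-7],"twist":[0,0,0]},{"gripper":0,"travel":[-45,0.8,0],"twist":[0,0,0]},{"gripper":0,"travel":[-44.5,0.8,0],"twist":[0,0,0]},{"gripper":0,"travel":[0,0,4],"twist":[0,0,0]},{"gripper":0,"travel":[0,0,4],"twist":[0,0,0]},{"gripper":0,"travel":[0,0,4],"twist":[0,0,0]},{"gripper":0,"travel":[0,0,4],"twist":[0,0,0]},{"gripper":0,"travel":[0,0,0],"twist":[0,0,0]},{"gripper":0,"travel":[0,0,0],"twist":[0,0,0]}]'; python3 -c "
from workcell import bot
o=bot.get_obs();print(o['ee_pos'],o['tcp_rot'],o['wrist_force'])"
```

```text
time: 17.2
ee_pos: [0.6001, -0.1725, 0.0827]
tcp_rot: [180.0, -0.0, 97.0]
wrist_force: [-0.3, 0.8, 3.1]
opening: -0.0001
grasp_force: 1.4
[ 0.60006018 -0.17254597  0.08270824] [ 1.79976683e+02 -1.59838749e-02  9.70152794e+01] [-0.30935836  0.79612014  3.10660543]
```

C: 3.1 N at 7.3 mm, so it's the tired one and A is confirmed sound. I'll go back over A with the fingers open.

```bash
python3 -m crank '[{"gripper":0,"travel":[0,0,-25],"twist":[0,0,0]},{"gripper":0,"travel":[0,0,-35],"twist":[0,0,0]},{"gripper":60,"travel":[45,-0.4,0],"twist":[0,0,0]},{"gripper":60,"travel":[45,-0.4,0],"twist":[0,0,0]},{"gripper":60,"travel":[45,-0.4,0],"twist":[0,0,0]},{"gripper":60,"travel":[44,-0.3,0],"twist":[0,0,0]},{"gripper":60,"travel":[0,0,0],"twist":[0,0,0]},{"gripper":60,"travel":[0,0,0],"twist":[0,0,0]}]'; python3 - <<'E'
from h import *
np.set_printoptions(precision=4,suppress=True)
o=bot.get_obs();print(o['ee_pos'])
c=bot.calibration("wrist");cv2.imwrite("pics/w2.png",bot.camera("wrist")[:,:,::-1])
print(proj("wrist",np.array([.577,.0052,.09]),c))
c=bot.calibration("top");cv2.imwrite("pics/t2.png",bot.camera("top")[:,:,::-1])
import pickle;
E
```

```text
time: 18.2
ee_pos: [0.5768, 0.0044, 0.1424]
tcp_rot: [180.0, 0.0, 97.0]
wrist_force: [-0.1, -0.2, -0.4]
opening: 0.0599
grasp_force: 0.0
[0.5768 0.0044 0.1424]
[322.3291 266.8653]
```

View pics/w2.png

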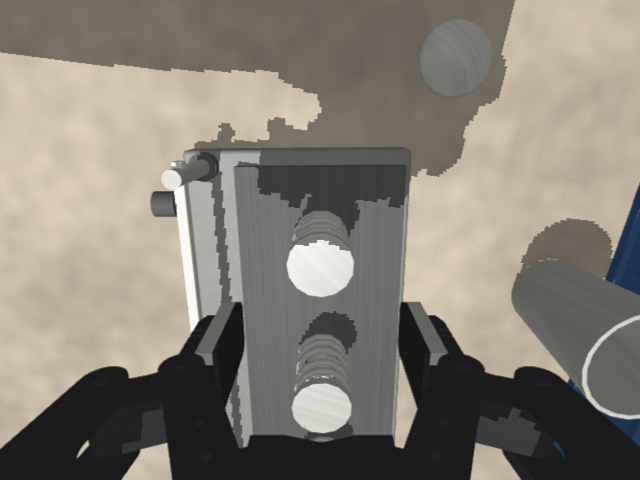

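Cap A is centred at about (320.5,269) in the wrist view, within 2–3 px of the prediction. Next I'll work out its exact position and descend.

```bash
python3 - <<'E'
from h import *
np.set_printoptions(precision=4,suppress=True)
c=bot.calibration("wrist");g=cv2.cvtColor(cv2.imread("pics/w2.png"),6)
m=np.zeros_like(g);cv2.circle(m,(320,269),42,255,-1)
k,_=cv2.findContours(((g>200)&(m>0)).astype(np.uint8),0,1);k=cv2.convexHull(max(k,key=cv2.contourArea))
e=cv2.fitEllipse(k);print(e,atz("wrist",*e[0],.09,c))
E
python3 -m crank '[{"gripper":60,"travel":[0,0,35],"twist":[0,0,0]},{"gripper":60,"travel":[0,0,35],"twist":[0,0,0]},{"gripper":60,"travel":[0,0,34],"twist":[0,0,0]},{"gripper":60,"travel":[0,0,0],"twist":[0,0,0]},{"gripper":60,"travel":[0,0,0],"twist":[0,0,0]}]'
```

```text
((319.6590576171875, 267.0131530761719), (56.885589599609375, 67.60724639892578), 94.95764923095703) [0.5757 0.0042 0.09  ]
time: 18.92
ee_pos: [0.5774, 0.0039, 0.0398]
tcp_rot: [179.9, 0.0, 96.9]
wrist_force: [-0.5, 0.3, 0.7]
opening: 0.06
grasp_force: 0.0
```

```bash
python3 -m crank '[{"gripper":30,"travel":[0,0,0],"twist":[0,0,0]},{"gripper":30,"travel":[0,0,0],"twist":[0,0,0]},{"gripper":30,"travel":[0,0,0],"twist":[0,0,0]},{"gripper":30,"travel":[0,0,0],"twist":[0,0,0]},{"gripper":30,"travel":[0,0,0],"twist":[0,0,0]},{"gripper":30,"travel":[0,0,0],"twist":[0,0,0]}]' 40; python3 -m crank '[{"gripper":30,"travel":[0,0,-10],"twist":[0,0,0]},{"gripper":30,"travel":[0,0,-20],"twist":[0,0,0]},{"gripper":30,"travel":[0,0,-30],"twist":[0,0,0]},{"gripper":30,"travel":[0,0,-30],"twist":[0,0,0]},{"gripper":30,"travel":[0,0,0],"twist":[0,0,0]},{"gripper":30,"travel":[0,0,0],"twist":[0,0,0]}]'; python3 - <<'E'
from h import *
np.set_printoptions(precision=4,suppress=True)
o=bot.get_obs();print(o['ee_pos'],o['tcp_rot'])
c=bot.calibration("wrist");im=bot.camera("wrist")[:,:,::-1];cv2.imwrite("pics/w3.png",im)
np.save("w3.npy",c["camera_from_world"])
E
```

```text
time: 19.68
ee_pos: [0.5776, 0.0044, 0.0402]
tcp_rot: [179.8, 0.0, 97.0]
wrist_force: [-1.4, -1.2, 6.4]
opening: 0.0357
grasp_force: 39.7
time: 20.42
ee_pos: [0.5765, 0.0045, 0.1278]
tcp_rot: [-180.0, -0.0, 97.0]
wrist_force: [0.2, 0.3, -2.6]
opening: 0.0354
grasp_force: 40.1
[0.5765 0.0045 0.1278] [-179.9636   -0.0042   96.9919]
```

View pics/w3.png

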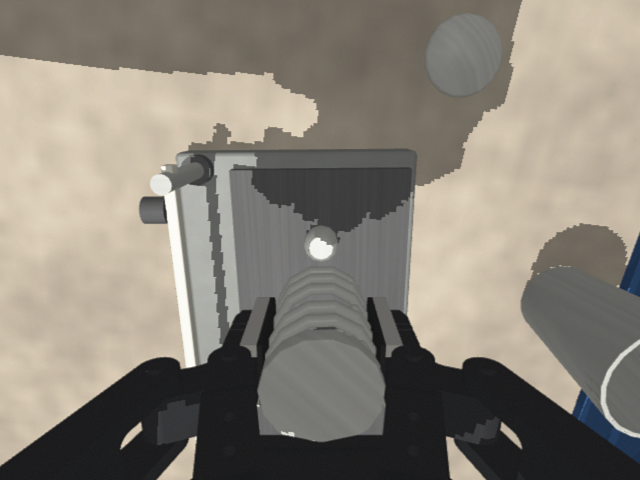

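Spring A is held upright, with its cap centred at about (322,387) and spanning columns 259–385. The bare spigot shows at (321,246).

```bash
python3 - <<'E'
from h import *
np.set_printoptions(precision=4,suppress=True)
c=bot.calibration("wrist")
for u,v in((322,387),(259,387),(385,387),(322,333),(322,441)):print(atz("wrist",u,v,.1776,c))
P=np.array([0.606,.2453]);T=np.array([.5765,.0045])
d=P-T;y=np.radians(97);print("tool",d@[np.cos(y),np.sin(y)],d@[np.sin(y),-np.cos(y)])
E
```

```text
[0.5757 0.0091 0.1776]
[0.5584 0.007  0.1776]
[0.5929 0.0113 0.1776]
[0.5736 0.0258 0.1776]
[ 0.5779 -0.0092  0.1776]
tool 0.2354099676847785 0.058626249365378455
```

```bash
python3 -m crank '[{"gripper":30,"travel":[30,7.5,0],"twist":[0,0,0]},{"gripper":30,"travel":[44,11,0],"twist":[0,0,0]},{"gripper":30,"travel":[44,11,0],"twist":[0,0,0]},{"gripper":30,"travel":[44,11,0],"twist":[0,0,0]},{"gripper":30,"travel":[44,11,10],"twist":[0,0,0]},{"gripper":30,"travel":[29.5,7.8,20],"twist":[0,0,0]},{"gripper":30,"travel":[0,0,0],"twist":[0,0,0]},{"gripper":30,"travel":[0,0,0],"twist":[0,0,0]}]'; python3 - <<'E'
from h import *
np.set_printoptions(precision=4,suppress=True)
o=bot.get_obs();e=np.array(o['ee_pos']);print(e)
cal={n:bot.calibration(n) for n in("side","top","wrist")}
im=bot.camera("side")[:,:,::-1].copy();tp=bot.camera("top")[:,:,::-1].copy()
f=e[2]-.0402+.03
def circ(img,n,x,y,z,r,col,S,o0):
    P=[(proj(n,np.array([x+r*np.cos(a),y+r*np.sin(a),z]),cal[n])-o0+.5)*S-.5 for a in np.linspace(0,6.3,60)]
    cv2.polylines(img,[np.int32(np.round(P))],False,col,1)
out=[]
for n,img in(("side",im),("top",tp)):
    u,v=proj(n,np.array([.606,.245,.05]),cal[n]);o0=np.array([int(u)-50,int(v)-75]);S=4
    I=cv2.resize(img[o0[1]:o0[1]+150,o0[0]:o0[0]+100],None,fx=S,fy=S,interpolation=0)
    circ(I,n,e[0],e[1],f+.06,.018,(0,0,255),S,o0);circ(I,n,e[0],e[1],f,.018,(0,0,255),S,o0)
    circ(I,n,.606,.2453,.012,.055,(0,255,0),S,o0);circ(I,n,.606,.2453,.032,.0105,(0,255,0),S,o0)
    out.append(I)
cv2.imwrite("pics/st.png",np.hstack(out))
cv2.imwrite("pics/side4.png",im)
E
```

```text
time: 21.48
ee_pos: [0.6065, 0.2449, 0.0977]
tcp_rot: [-179.9, 0.0, 97.0]
wrist_force: [-0.3, -0.9, -0.5]
opening: 0.0357
grasp_force: 40.2
[0.6065 0.2449 0.0977]
```

View pics/st.png

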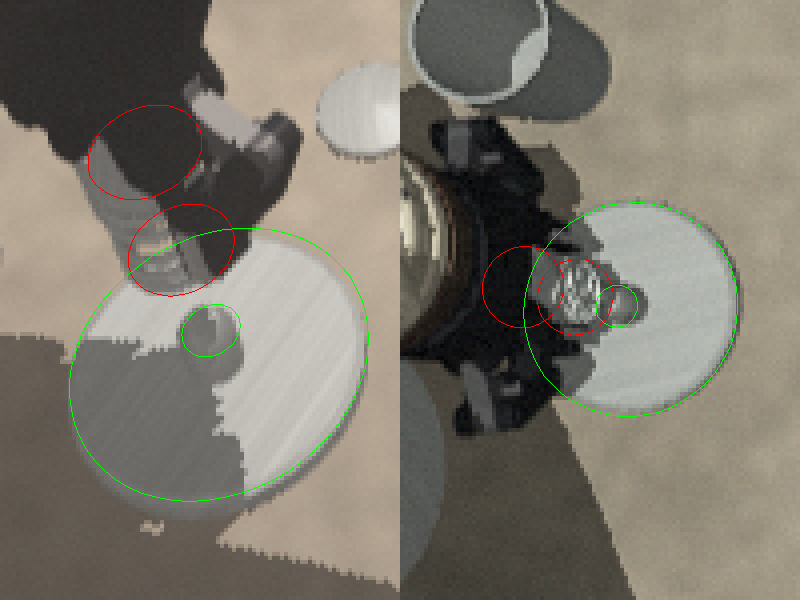

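The overlay matches the disc to within 1 px. The spring's foot sits about 1–2 mm to −y of the TCP, with the spring leaning slightly in the grip. I'll shift +1.5 mm along tool x and lower it while feeling for contact.

```bash
python3 -m crank '[{"gripper":30,"travel":[1.5,0,20],"twist":[0,0,0]},{"gripper":30,"travel":[0,0,20],"twist":[0,0,0]},{"gripper":30,"travel":[0,0,0],"twist":[0,0,0]},{"gripper":30,"travel":[0,0,0],"twist":[0,0,0]}]' | sed -n '2p;4p'; python3 -m crank '[{"gripper":30,"travel":[0,0,3],"twist":[0,0,0]},{"gripper":30,"travel":[0,0,3],"twist":[0,0,0]},{"gripper":30,"travel":[0,0,0],"twist":[0,0,0]}]' | sed -n '2p;4p'
```

```text
ee_pos: [0.6066, 0.2468, 0.0583]
wrist_force: [-0.6, 0.6, -0.9]
ee_pos: [0.6066, 0.2469, 0.0522]
wrist_force: [0.0, -0.5, -1.3]
```

```bash
python3 -m crank '[{"gripper":30,"travel":[0,0,3],"twist":[0,0,0]},{"gripper":30,"travel":[0,0,2],"twist":[0,0,0]},{"gripper":30,"travel":[0,0,0],"twist":[0,0,0]}]' | sed -n '2p;4p'; python3 -c "
from workcell import bot
print(bot.get_obs()['torque'])"
```

```text
ee_pos: [0.6066, 0.2469, 0.0471]
wrist_force: [0.8, 0.6, -1.3]
[-0.00819565 -0.0328086   0.01353067]
```

```bash
python3 -m crank '[{"gripper":30,"travel":[0,0,2],"twist":[0,0,0]},{"gripper":30,"travel":[0,0,2],"twist":[0,0,0]},{"gripper":30,"travel":[0,0,0],"twist":[0,0,0]}]' | sed -n '2p;4p'; python3 -c "
from workcell import bot
print(bot.get_obs()['torque'])"
```

```text
ee_pos: [0.6066, 0.2468, 0.0431]
wrist_force: [-0.5, -0.9, -1.6]
[-0.20747373 -0.02718189  0.01601139]
```

The foot is 9 mm below the pin's top with no resistance, so it's on the pin. Continuing down.

```bash
python3 -m crank '[{"gripper":30,"travel":[0,0,4],"twist":[0,0,0]},{"gripper":30,"travel":[0,0,4],"twist":[0,0,0]},{"gripper":30,"travel":[0,0,0],"twist":[0,0,0]}]' | sed -n '2p;4p'; python3 -m crank '[{"gripper":30,"travel":[0,0,4],"twist":[0,0,0]},{"gripper":30,"travel":[0,0,4],"twist":[0,0,0]},{"gripper":30,"travel":[0,0,0],"twist":[0,0,0]}]' | sed -n '2p;4p'; python3 -c "
from workcell import bot
print(bot.get_obs()['torque'],bot.get_obs()['time'])"
```

```text
ee_pos: [0.6065, 0.2467, 0.0347]
wrist_force: [-0.2, -2.0, -2.5]
ee_pos: [0.6066, 0.2467, 0.0268]
wrist_force: [1.1, -3.4, -2.6]
[-0.8867147  -0.18598119  0.07916819] 23.95
```

```bash
python3 -m crank '[{"gripper":30,"travel":[-1.2,0,2],"twist":[0,0,0]},{"gripper":30,"travel":[0,0,2],"twist":[0,0,0]},{"gripper":30,"travel":[0,0,0],"twist":[0,0,0]},{"gripper":30,"travel":[0,0,0],"twist":[0,0,0]}]' | sed -n '2p;4p'; python3 -c "
from workcell import bot
print(bot.get_obs()['torque'],bot.get_obs()['time'])"
```

```text
ee_pos: [0.6069, 0.246, 0.0235]
wrist_force: [-1.0, -0.9, -1.9]
[ 0.00880179  0.01837051 -0.02719613] 24.45
```

```bash
python3 -m crank '[{"gripper":30,"travel":[0,0,1],"twist":[0,0,0]},{"gripper":30,"travel":[0,0,0],"twist":[0,0,0]},{"gripper":30,"travel":[0,0,0],"twist":[0,0,0]}]' | sed -n '2p;4p'; python3 -m crank '[{"gripper":45,"travel":[0,0,0],"twist":[0,0,0]},{"gripper":60,"travel":[0,0,0],"twist":[0,0,0]},{"gripper":60,"travel":[0,0,0],"twist":[0,0,0]},{"gripper":60,"travel":[0,0,0],"twist":[0,0,0]},{"gripper":60,"travel":[0,0,-15],"twist":[0,0,0]},{"gripper":60,"travel":[0,0,-30],"twist":[0,0,0]},{"gripper":60,"travel":[0,0,-45],"twist":[0,0,0]},{"gripper":60,"travel":[0,0,-45],"twist":[0,0,0]},{"gripper":60,"travel":[0,0,0],"twist":[0,0,0]},{"gripper":60,"travel":[0,0,0],"twist":[0,0,0]}]'; python3 - <<'E'
from h import *
np.set_printoptions(precision=4,suppress=True)
cal={n:bot.calibration(n) for n in("side","wrist")}
wi=bot.camera("wrist")[:,:,::-1].copy();cal["wrist"]=bot.calibration("wrist");im=bot.camera("side")[:,:,::-1].copy()
I=cv2.resize(im[190:420,140:400],None,fx=2.6,fy=2.6,interpolation=0)
I=cv2.resize(im[300:420,140:260],(400,400),interpolation=0);J=cv2.resize(im[190:320,270:400],(400,400),interpolation=0)
S=400/120
for z,r in((.072,.018),(.012,.018)):
    P=[(proj("side",np.array([.606+r*np.cos(a),.2453+r*np.sin(a),z]))-[140,300]+.5)*S for a in np.linspace(0,6.3,60)]
    cv2.polylines(I,[np.int32(P)],False,(0,0,255),1)
cv2.imwrite("pics/fin.png",np.hstack([I,J]));cv2.imwrite("pics/w5.png",wi)
print(proj("wrist",np.array([.606,.2453,.072]),cal["wrist"]))
E
```

```text
ee_pos: [0.6069, 0.2458, 0.0224]
wrist_force: [-0.0, -0.4, -1.0]
time: 26.08
ee_pos: [0.6069, 0.2458, 0.1577]
tcp_rot: [180.0, -0.0, 97.0]
wrist_force: [-0.3, 0.1, -0.9]
opening: 0.0601
grasp_force: 0.0
[320.8091 249.3115]
```

View pics/fin.png

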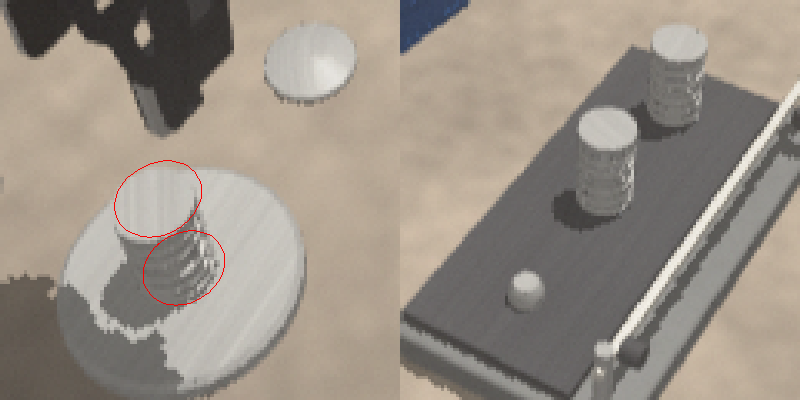

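The final view shows the spring upright on the pin, with the cap within about 1 px of the fully home prediction. The other two stand on their spigots and the robot is clear.

```bash
python3 -c "
from workcell import bot
print(bot.job_done())"
```

```text
the job is handed in; nothing more can be done
None
```

Spring A was the sound one: I held it level with the gauge bar for over a second at about 11 N and set it home on the guide pin. B (stiff) and C (tired) got only light presses, short of the bar, and still stand on the tester; the job is handed in, but no verdict came back.

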